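Turn a sample to the pointer and scan its label

TASK

Turn the rotary sample stage (its peg is there to be pushed) until the raised orange tab on its disc stands at the fixed red pointer, so that the jar's barcode label faces out over the pointer. Then take the wand scanner from its cradle, aim its red window level and squarely at the middle of the label from about 6 cm away, hold it still there for two seconds, and lay it back in the cradle as it was, with the disc left at the pointer. Do not touch the jar, and leave the other things on the desk where they are.

Things in the scene. Friction and masses are not known exactly. Their poses are not given: they have to be found in the camera images.
- stage: Fixed grey round base of the rotary sample stage, 172 mm across, 10 mm high, with a tongue that reaches 123 mm from the centre along its own -x and carries the red pointer (highest point of the tongue 31 mm). Origin on the turning axis, on the desk; z up. The pointer lies on its -x side.
- disc (a joint): Angle of the aluminium disc (160 mm across, its top 24 mm above the desk) about the vertical axis of the stage, rad, counter-clockwise from above positive; a multiple of 2 pi (0, 6.28) means that the tab stands at the pointer. It turns freely either way (no stop within a full turn), with light friction (about 0.06 N m), and stays where it is left.
- index_tab (a point): Outer end of the top of the raised orange tab on the disc's rim (16 x 8 mm, 7 mm proud of the disc), 79 mm from the axis, 31 mm above the desk, directly under the label.
- pointer_tip (a point): Inner tip of the fixed red pointer, 85 mm from the axis, about 31 mm above the desk.
- peg_top (a point): Top centre of the upright black peg (12 mm in diameter, from 24 to 80 mm above the desk) on the disc, 68 mm from the axis, across the axis from the tab and label. Push it sideways with closed fingers to turn the disc.
- jar: Black sample jar with a white ribbed cap, 52 mm across, 55 mm high, fixed upright at the middle of the disc on a 54 mm grey pedestal; it turns with the disc. Origin under its centre, 40 mm above the desk; cap top 95 mm above the desk.
- label_mid (a point): Middle of the white label with black bars (32 mm wide round the jar, 28 mm high) on the jar's side, 25 mm from the axis, 61 mm above the desk. Axes turn with the disc: its own -x points straight out of the label.
- cradle: Fixed scanner cradle: dark plate 120 x 66 x 6 mm with two grey U saddles, 12 mm thick, at x = -37 and +37 mm, their floors 34 mm and cheeks 49 mm above the desk, 40 mm between the cheeks. Origin under its centre on the desk, long axis x. The scanner lies in it with its window towards the cradle's +x; 62 mm are free between the saddles for the fingers.
- scanner: Loose grey wand scanner, 150 mm long, 140 g. Handle 30 mm wide (y) and 32 mm high (z), from x = -65 to +50 mm; black head 44 mm wide and 36 mm high from x = +50 to +85 mm. Origin on its long axis x at the ribbed grip, near the centre of mass, midway between the saddles; in the cradle 50 mm above the desk. Yellow trigger on top (only a mark, nothing to press).
- window (a point): Centre of the red window on the scanner's front face, 85 mm along the scanner's +x from its origin; it looks along the scanner's +x. Same axes as the scanner.
- survey_meter: Bystander: yellow hand meter, 163 x 66 x 67 mm. Origin under its centre.
- stapler: Bystander: black stapler, 34 x 136 x 52 mm. Origin under its centre.
- tweezers: Bystander: steel tweezers lying flat, 16 x 126 x 10 mm.
- eraser: Bystander: blue and white eraser, 23 x 50 x 12 mm.
- spare_jar: Bystander: yellow sample jar with a white cap, 53 x 53 x 55 mm.
Not all that is in view belongs to the job. Leave any green look-alike of the scanner alone. What is shaped like the cradle but purple is not meant.

How it is judged:
By the outcome, as a careful person would: the job done as asked, in the order asked, and still so for the second after the job is handed in, with the robot touching nothing.
It also fails if it takes over 67 s, if anything falls off the work surface, if the arm or the gripper's body presses on something with over 40 N, if the wrist force passes 120 N, or if a joint passes its speed limit or range.

ROBOT

A 6-joint arm with a two-finger parallel gripper is mounted at the origin on a cart in front of the work surface, level with it; the furniture and walls round the work are solid. World frame = base frame: x ahead of the robot, y to its left, z up, the work surface at z = 0. Lengths are in m, angles in degrees, forces in N, time in s.
With the tool pointing down it reaches from about 0.4 to 0.825 m from the base axis. Payload 7 kg.
Tool frame: the origin (TCP) lies on the centre line of the jaws, within the pads' length; the fingertips stand 14 mm ahead of it and the grasp point (between the pads) lies 5 mm behind it; z points along the fingers, y is the line along which they close (so a half turn about z gives the same grasp; the last joint's range is limited). The gripper opens to 88 mm and grips with 3 to 60 N. Pads are 19 mm wide; open, the fingers measure 130 mm over their backs; the gripper's body (78 mm by 193 mm) begins 47 mm behind the grasp point.
Start: joints at [-54.024, 20.546, 0.682, 0, -70.136, -16.507], TCP at [0.225, -0.636, 0.241] pointing down, gripper open.
Joint ranges: [-176.03, 176.03], [-82.01, 121.73], [-58.28, 71.71], [-173.87, 95.51], [-174.79, -0.11], [-173.66, 173.66]. Speed limits (degrees/s): [136.94, 136.94, 172.46, 180, 180, 180].

INTERFACE

Orientations are given as [roll, pitch, yaw] about the fixed x, y, z axes, in that order (R = Rz(yaw) Ry(pitch) Rx(roll)).
In Python, from plant import r gives the robot as it stands.
- The arm moves only by the tool send_rows, never from a script. Its argument "steps" is a list of rows, each an object with "dp": the shift along the tool's x, y, z in mm, a list of three; "roll": the turn about the tool's z in rad; "jaw": the opening in per cent of the stroke, from 0 (shut) to 100 (fully open). In form: [{"dp": [tx, ty, tz], "roll": roll, "jaw": jaw}, ...]. A call has 1 to 5 rows; each row is the pose to reach, as a shift and turn from the pose commanded when the call began, along the tool's axes at that moment; what a row does not reach only later rows make up. A row lasts 1/8 s, in which the tool goes at most 62.5 mm and 10.7 degrees, less where a joint would pass 70% of its speed; a pose out of reach is approached as far as the arm can. A call with a gripper value outside its range is refused whole. The fingers move at their own pace and stop on an object; "newtons" is the grip in N (left out, the last holds). Time passes only in rows, so rows that repeat a pose let the fingers close. It gives the time, the measured TCP pose, the force, the opening and the grip force at its end, in the units of the state.
- r.get_state(): the state, without advancing time (a new reading comes with each control period).
- r.capture(name): name is "side" or "top" or "wrist"; returns a dict with "image" (420x560x3 uint8, blue, green, red), "K" (3x3 intrinsics, pixels), "rvec" (rotation vector, rad) and "tvec" (3), from world to camera coordinates, as OpenCV has them. Camera axes: x right, y down, z forward; pixel columns grow to the right and rows downward; lengths in m; the calibration is good to about 2 mm. The wrist camera is an equidistant fisheye: a pixel r from the principal point sees the ray r / f radians off the axis. A picture is of the moment at which its call begins. There is no depth.
- r.close_job(): hands the job in; it is judged then, once.
The state is a dict: "time_s": time; "joints": joint angles; "qd": joint speeds; "joint_torque": joint torques, N m; "tcp_pos": TCP position; "eef_rot": TCP orientation; "contact_force": force on the tool from outside, world axes, zero at the start; "moment": the same for the moment, N m; "gripper_width": finger opening in m; "gripper_force": force on a finger pad.
Only numpy, scipy, OpenCV 4.12 (cv2) and the standard library are available. Lean on these libraries where they do the work, as an engineer would, in place of code of your own. Each camera call takes 0.05 s, during which the arm holds its last target. There are 200 camera calls.

## Working session

There is one attempt and no reset: what is moved stays moved. The work goes in short steps, Python scripts to look and compute and a tool call to move; the robot and the scene stay as the last step left them, time stands still between calls to the robot, and variables do not carry over. Pictures are saved under pics/ and viewed, at most 10 in all, crops included, and the job is handed in when it is done.

Besides the shell and the picture viewer there is one more tool, called after "Emit:" as name(argument=value, ...), one argument or row to a line, values as JSON. send_rows: Moves the arm, as the interface text tells. Its arguments: {"type":"object","properties":{"steps":{"type":"array","items":{"type":"object","properties":{"dp":{"type":"array","items":{"type":"number"}},"roll":{"type":"number"},"jaw":{"type":"number"}}}},"newtons":{"type":"number"}},"required":["steps"]}

```bash
ls; mkdir -p pics
python3 - <<'E'
from plant import r
import cv2,numpy as np,pickle
s=r.get_state();print(s)
d={}
for n in ("top","side"):
    c=r.capture(n);d[n]=c;cv2.imwrite(f"pics/{n}0.png",c["image"]);print(n,c["K"].tolist(),np.ravel(c["rvec"]),np.ravel(c["tvec"]))
pickle.dump(d,open("c0.pkl","wb"))
E
```

```text
pics
{'time_s': 0.0, 'joints': array([-5.40236929e+01,  2.05921766e+01,  6.31999331e-01, -1.79791353e-02,
       -7.01385269e+01, -1.65057487e+01]), 'qd': array([ 0.03696582, -0.0447238 , -0.06072142,  0.0007275 , -0.04500117,
        0.0229378 ]), 'joint_torque': array([-2.56829720e-03, -5.82714701e+01,  2.93046731e+01,  6.99692845e+00,
        6.77647971e-03, -1.25423503e-04]), 'tcp_pos': array([ 0.22477227, -0.63595427,  0.23960759]), 'eef_rot': array([ 1.79900561e+02, -1.18404924e-02, -1.60535554e+02]), 'contact_force': array([0.14965522, 0.30931049, 0.22393031]), 'moment': array([-0.03313195,  0.00014638,  0.01222338]), 'gripper_force': 0.0, 'gripper_width': 0.0876782202818062}
top [[522.1939116059416, 0.0, 273.420633621688], [0.0, 522.1939116059416, 203.8997350919885], [0.0, 0.0, 1.0]] [ 2.17747124 -2.15109232  0.13381401] [-0.17324276  0.51679743  1.74612275]
side [[526.5108535266254, 0.0, 284.2385980488654], [0.0, 526.5108535266254, 203.15325377215464], [0.0, 0.0, 1.0]] [ 2.09377558 -0.01394322 -0.02827823] [-0.51641029 -0.00251434  2.06476556]
```

View pics/top0.png

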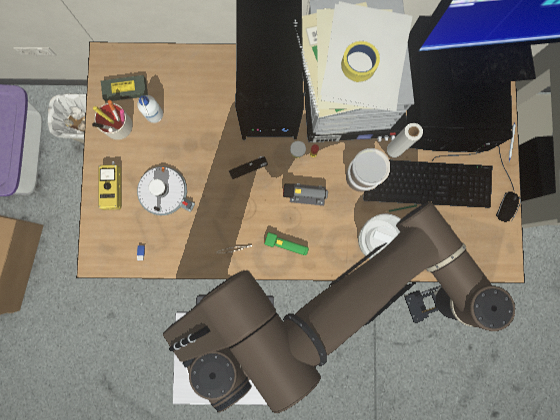

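View pics/side0.png

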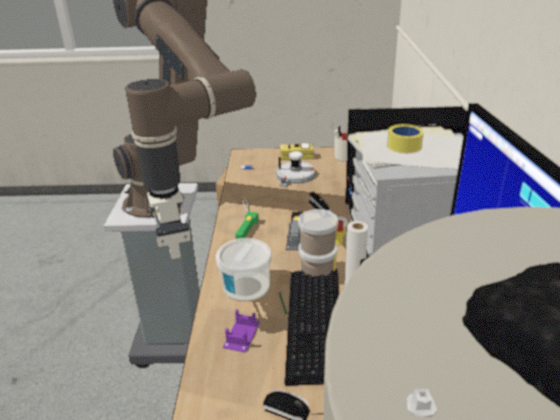

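Top view: the stage is at about (162,190) with the red pointer at (188,204). The scanner and its cradle are at (305,192). The green decoy at (287,243) and the purple one seen from the side stay untouched. I'll zoom in.

```bash
cat > h.py <<'E'
import numpy as np,cv2
def pose(c):
    R=cv2.Rodrigues(np.array(c["rvec"],float))[0];t=np.ravel(c["tvec"]);return R,t
def cast(c,uv,z,fish=False):
    """pixel -> point on plane z"""
    R,t=pose(c);K=c["K"];uv=np.array(uv,float).reshape(-1,2)
    if fish:
        p=(uv-K[:2,2])/[K[0,0],K[1,1]];th=np.linalg.norm(p,axis=1,keepdims=True)
        d=np.hstack([p/np.maximum(th,1e-9)*np.sin(th),np.cos(th)])
    else: d=np.hstack([(uv-K[:2,2])/[K[0,0],K[1,1]],np.ones((len(uv),1))])
    d=d@R;o=-R.T@t
    return o+d*((z-o[2])/d[:,2:])
def proj(c,X,fish=False):
    R,t=pose(c);p=np.atleast_2d(X)@R.T+t;K=c["K"]
    if fish:
        rr=np.linalg.norm(p[:,:2],axis=1,keepdims=True);th=np.arctan2(rr,p[:,2:]);q=p[:,:2]/rr*th
    else:q=p[:,:2]/p[:,2:]
    return q*[K[0,0],K[1,1]]+K[:2,2]
E
python3 - <<'E'
import pickle,cv2,numpy as np
from h import *
d=pickle.load(open("c0.pkl","rb"));c=d["top"];im=c["image"]
a=cv2.resize(im[155:225,125:205],None,fx=5,fy=5,interpolation=2)
b=cv2.resize(im[165:215,270:340],None,fx=5,fy=5,interpolation=2)
o=np.zeros((350,750,3),np.uint8);o[:350,:400]=a;o[:250,400:]=b
cv2.imwrite("pics/crop0.png",o)
hsv=cv2.cvtColor(im,cv2.COLOR_BGR2HSV)
print(cast(c,[[162,190],[188,204],[305,193]],0.03))
for nm,lo,hi in (("red",(0,120,60),(8,255,255)),("red2",(172,120,60),(180,255,255)),("or",(8,150,100),(20,255,255)),("yel",(22,120,100),(35,255,255))):
    m=cv2.inRange(hsv,lo,hi);n,_,st,ce=cv2.connectedComponentsWithStats(m)
    for i in range(1,n):
        if st[i,4]>3 and 120<ce[i,0]<345 and 150<ce[i,1]<260: print(nm,st[i,4],ce[i],cast(c,ce[i],0.031))
E
```

```text
[[ 0.56189192  0.21352566  0.03      ]
 [ 0.514961    0.12350343  0.03      ]
 [ 0.55780086 -0.27431619  0.03      ]]
red 4 [283.  190.5] [[ 0.56531459 -0.19908509  0.031     ]]
red 14 [184.92857143 203.07142857] [[0.51789105 0.13386927 0.031     ]]
or 8 [162.5 168.5] [[0.63610613 0.21432678 0.031     ]]
yel 19 [312.36842105 154.68421053] [[ 0.69112493 -0.29899924  0.031     ]]
yel 24 [297.5 190.5] [[ 0.56594908 -0.24859316  0.031     ]]
yel 25 [279.16 241.88] [[ 0.39007829 -0.18781147  0.031     ]]
```

View pics/crop0.png

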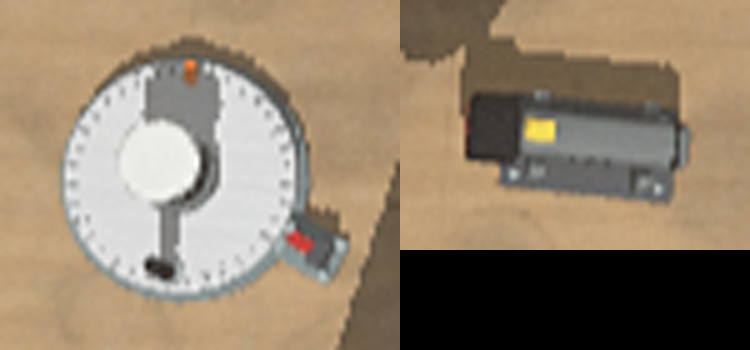

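The zoom shows the tab at the top (163,168), the peg at the bottom (157,208) and the pointer at (185,203), so the disc needs about 118° clockwise. The scanner's window faces left (+y). Before crossing the desk I'll check obstacle heights.

```bash
cat >> h.py <<'E'
def plan(p,yaw,s=None):
    """shift (mm, tool axes) and roll (rad) from present TCP to p with tool down at yaw deg"""
    if s is None:
        from plant import r
        s=r.get_state()
    from scipy.spatial.transform import Rotation as Ro
    R=Ro.from_euler("xyz",s["eef_rot"],degrees=True).as_matrix()
    y=np.radians(s["eef_rot"][2]);Rn=np.array([[np.cos(y),np.sin(y),0],[np.sin(y),-np.cos(y),0],[0,0,-1]])
    dp=Rn.T@(np.array(p)-s["tcp_pos"])*1000
    dy=(s["eef_rot"][2]-yaw+180)%360-180
    print("t",round(s["time_s"],2),"tcp",np.round(s["tcp_pos"],4),"rot",np.round(s["eef_rot"],2),"-> dp",np.round(dp,1),"roll",round(np.radians(dy),4),"rows>=",round(max(np.linalg.norm(dp)/62.5,abs(dy)/10.7),1))
E
python3 - <<'E'
import pickle
from h import *
d=pickle.load(open("c0.pkl","rb"))
for z in (.05,.1,.15,.2,.25,.3): print(z,"bucket",cast(d["side"],[245,245],z)[0,:2].round(2),"cup",cast(d["side"],[318,222],z)[0,:2].round(2),"topbucket",cast(d["top"],[385,237],z)[0,:2].round(2),"topcup",cast(d["top"],[368,168],z)[0,:2].round(2))
plan([.225,-.636,.36],-160.5);plan([.52,-.24,.33],-90)
E
```

```text
0.05 bucket [ 0.39 -0.38] cup [ 0.63 -0.25] topbucket [ 0.41 -0.54] topcup [ 0.64 -0.49]
0.1 bucket [ 0.4  -0.45] cup [ 0.63 -0.33] topbucket [ 0.41 -0.53] topcup [ 0.63 -0.48]
0.15 bucket [ 0.41 -0.53] cup [ 0.63 -0.41] topbucket [ 0.4  -0.52] topcup [ 0.62 -0.47]
0.2 bucket [ 0.42 -0.6 ] cup [ 0.62 -0.49] topbucket [ 0.4  -0.51] topcup [ 0.61 -0.46]
0.25 bucket [ 0.42 -0.67] cup [ 0.62 -0.57] topbucket [ 0.4 -0.5] topcup [ 0.61 -0.45]
0.3 bucket [ 0.43 -0.74] cup [ 0.61 -0.65] topbucket [ 0.4  -0.49] topcup [ 0.6  -0.44]
t 0.1 tcp [ 0.2248 -0.636   0.2397] rot [ 1.7992e+02 -1.0000e-02 -1.6054e+02] -> dp [  -0.2   -0.  -120.3] roll -0.0007 rows>= 1.9
t 0.1 tcp [ 0.2248 -0.636   0.2397] rot [ 1.7992e+02 -1.0000e-02 -1.6054e+02] -> dp [-410.3  275.1  -90.3] roll -1.2312 rows>= 8.0
```

Emit:
send_rows(
  steps=[
    {"dp": [0,0,-60],"roll": 0,"jaw": 100},
    {"dp": [-30,20,-105],"roll": -0.12,"jaw": 100},
    {"dp": [-80,53,-105],"roll": -0.3,"jaw": 100},
    {"dp": [-130,87,-105],"roll": -0.45,"jaw": 100},
    {"dp": [-180,120,-105],"roll": -0.6,"jaw": 100},
  ],
)

```text
time_s: 0.72
tcp_pos: [0.3553, -0.4615, 0.3453]
eef_rot: [180.0, 0.0, -125.9]
contact_force: [0.8, -0.5, 0.0]
gripper_width: 0.0878
gripper_force: 0.0
```

```bash
python3 -c "
from h import *
plan([.52,-.24,.34],-90)"
```

```text
t 0.72 tcp [ 0.3553 -0.4615  0.3453] rot [ 1.7998e+02  1.0000e-02 -1.2589e+02] -> dp [-276.    -3.5    5.3] roll -0.6264 rows>= 4.4
```

Emit:
send_rows(
  steps=[
    {"dp": [-60,0,1],"roll": -0.15,"jaw": 100},
    {"dp": [-120,-1,3],"roll": -0.3,"jaw": 100},
    {"dp": [-180,-2,4],"roll": -0.45,"jaw": 100},
    {"dp": [-235,-3,5],"roll": -0.6,"jaw": 100},
    {"dp": [-270,-3,5],"roll": -0.626,"jaw": 100},
  ],
)

```text
time_s: 1.35
tcp_pos: [0.5174, -0.2448, 0.3401]
eef_rot: [180.0, 0.0, -90.0]
contact_force: [1.1, 0.3, 0.1]
gripper_width: 0.0879
gripper_force: 0.0
```

```bash
python3 -c "
from h import *
from plant import r
import pickle
c=r.capture('wrist');pickle.dump(c,open('w1.pkl','wb'));cv2.imwrite('pics/w1.png',c['image'])
R,t=pose(c);print(c['K'],(-R.T@t).round(3),R.round(2))
plan([.46,.12,.34],-118)"
```

```text
[[325.1922621    0.         280.92428155]
 [  0.         325.1922621  202.75707529]
 [  0.           0.           1.        ]] [ 0.517 -0.313  0.485] [[-1.    0.    0.  ]
 [ 0.    0.97  0.25]
 [-0.    0.25 -0.97]]
t 1.4 tcp [ 0.5191 -0.2428  0.3397] rot [ 1.7998e+02  6.0000e-02 -9.0000e+01] -> dp [-3.628e+02  5.910e+01 -3.000e-01] roll 0.4888 rows>= 5.9
```

View pics/w1.png

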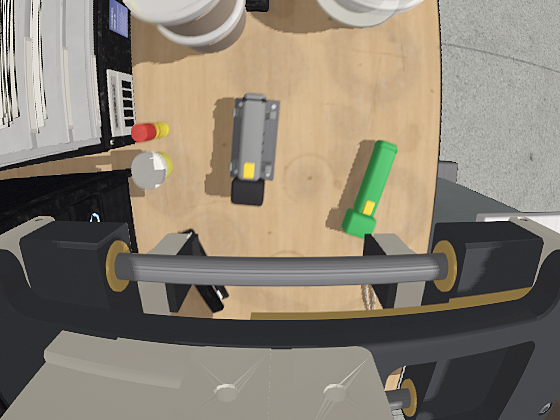

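The wrist view shows the scanner at about (250,150), with its head at the bottom and the trigger at (248,170). I'll crop that and move on to the stage.

Emit:
send_rows(
  steps=[
    {"dp": [-50,0,0],"roll": 0,"jaw": 100},
    {"dp": [-112,0,0],"roll": 0,"jaw": 100},
    {"dp": [-174,0,0],"roll": 0,"jaw": 50},
    {"dp": [-236,0,0],"roll": 0,"jaw": 0},
    {"dp": [-298,0,0],"roll": 0,"jaw": 0},
  ],
)

```text
time_s: 2.02
tcp_pos: [0.5173, 0.0528, 0.3405]
eef_rot: [180.0, 0.0, -90.3]
contact_force: [1.2, 0.0, 0.5]
gripper_width: 0.0628
gripper_force: 0.0
```

Emit:
send_rows(
  steps=[
    {"dp": [-55,-18,-4],"roll": 0.1,"jaw": 0},
    {"dp": [-110,-36,-8],"roll": 0.22,"jaw": 0},
    {"dp": [-165,-54,-12],"roll": 0.34,"jaw": 0},
    {"dp": [-215,-72,-16],"roll": 0.45,"jaw": 0},
    {"dp": [-243,-81,-20],"roll": 0.489,"jaw": 0},
  ],
)

```text
time_s: 2.65
tcp_pos: [0.6003, 0.2959, 0.3591]
eef_rot: [179.9, -0.1, -118.4]
contact_force: [0.7, -0.1, 0.0]
gripper_width: 0.0132
gripper_force: 0.0
```

```bash
python3 -c "
from h import *
from plant import r
import pickle
plan([.6,.3,.36],-118)
c=r.capture('wrist');pickle.dump(c,open('w2.pkl','wb'))
b=c['image'][0:240,130:430]
a=cv2.resize(pickle.load(open('w1.pkl','rb'))['image'][85:215,215:295],None,fx=4,fy=4,interpolation=2)
o=np.zeros((520,780,3),np.uint8);o[:,:320]=a;b=cv2.resize(b,None,fx=1.5,fy=1.5,interpolation=2);o[:360,325:775]=b
cv2.imwrite('pics/crop2.png',o)
"
```

```text
t 2.65 tcp [0.6003 0.2959 0.3591] rot [ 1.7994e+02 -1.0000e-01 -1.1837e+02] -> dp [-3.4  2.2 -0.9] roll -0.0065 rows>= 0.1
```

View pics/crop2.png

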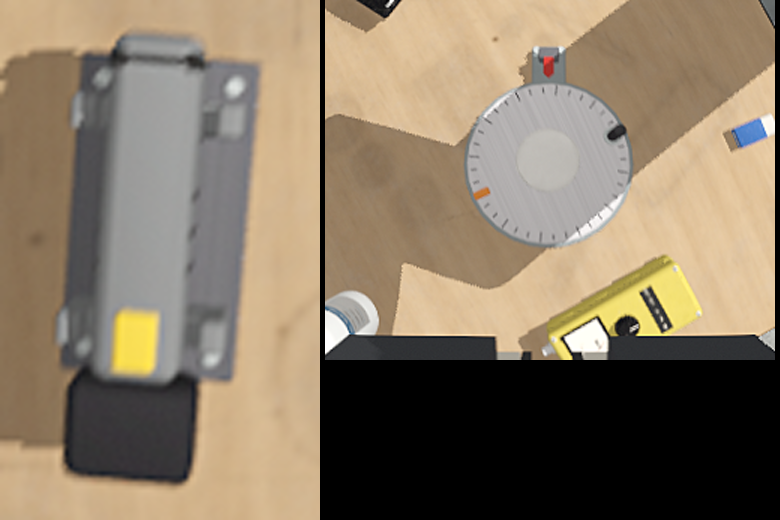

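Left crop: the scanner's centre line runs from (156,65) to (136,378), and the head's front edge is centred at (127,475). Right crop: tab (482,193), peg (617,130), pointer (548,66), disc centre about (549,163).

```bash
cat >> h.py <<'E'
def blob(c,lo,hi,box,amin=5):
    hsv=cv2.cvtColor(c["image"],cv2.COLOR_BGR2HSV);m=cv2.inRange(hsv,lo,hi)
    x0,y0,x1,y1=box;k=np.zeros_like(m);k[y0:y1,x0:x1]=255;m&=k
    n,l,st,ce=cv2.connectedComponentsWithStats(m);i=1+np.argmax(st[1:,4]);return ce[i],st[i,4],(l==i).astype(np.uint8)
E
python3 - <<'E'
import pickle
from h import *
c=pickle.load(open("w2.pkl","rb"))
f=lambda p:(130+(p[0]-325)/1.5,p[1]/1.5)
tab,a1,_=blob(c,(5,120,100),(20,255,255),(215,115,250,140))
ptr,a2,_=blob(c,(0,150,80),(6,255,255),(260,30,300,60))
peg,a3,_=blob(c,(0,0,0),(180,255,60),(310,75,340,100))
print(tab,a1,ptr,a2,peg,a3)
_,_,m=blob(c,(0,0,90),(180,40,255),(215,50,345,175))
cn=max(cv2.findContours(m,0,1)[0],key=cv2.contourArea)[:,0,:]
W=cast(c,cn,.024,True)[:,:2]
# robust circle fit with r=0.080
from scipy.optimize import least_squares
s=least_squares(lambda q:np.hypot(*(W-q[:2]).T)-q[2],[*cast(c,f((549,163)),.024,True)[0,:2],.08],loss="soft_l1",f_scale=.001)
C=s.x[:2];print("circle",s.x.round(4))
T=cast(c,tab,.031,True)[0,:2];P=cast(c,ptr,.031,True)[0,:2];G=cast(c,peg,.075,True)[0,:2]
cap=cast(c,f((547,160)),.095,True)[0,:2]
for n,v in(("tab",T),("ptr",P),("peg",G),("cap",cap)):
    d=v-C;print(n,v.round(4),"r",np.hypot(*d).round(4),"ang",np.degrees(np.arctan2(d[1],d[0])).round(2))
c=pickle.load(open("w1.pkl","rb"))
g=lambda p:(215+p[0]/4,85+p[1]/4)
A,B,F,H=[cast(c,g(p),.066,True)[0,:2] for p in((156,65),(136,378),(127,475),(136,379))]
F2=cast(c,g((127,475)),.068-.004,True)[0,:2]
print(A,B,F,"yaw",np.degrees(np.arctan2(*(B-A)[::-1])),np.degrees(np.arctan2(*(F-A)[::-1])),"len",np.hypot(*(F-A)),np.hypot(*(B-A)))
y,a,_=blob(c,(22,120,100),(35,255,255),(225,150,275,190));print("trig",cast(c,y,.067,True))
E
```

```text
[233.83333333 128.47916667] 48 [278.54794521  43.46575342] 73 [323.98529412  88.14705882] 68
circle [0.5622 0.2192 0.0822]
tab [0.6326 0.2135] r 0.0706 ang -4.63
ptr [0.5161 0.1343] r 0.0966 ang -118.52
peg [0.4971 0.2247] r 0.0653 ang 175.24
cap [0.5623 0.2194] r 0.0002 ang 64.16
[ 0.55067945 -0.33699406] [ 0.55836178 -0.23519392] [ 0.56213996 -0.20229291] yaw 85.68436456136818 85.13693070845378 len 0.13518780680315282 0.10208959867453377
trig [[ 0.55926145 -0.24777981  0.067     ]]
```

Run:
```python
from h import *
C=np.array([.5622,.2192]);u=lambda a:np.array([np.cos(np.radians(a)),np.sin(np.radians(a))])
p=C+.068*u(175.2)+.032*u(265.2)
plan([*p,.15],-94.8);plan([*p,.060],-94.8)
for f in range(8,49,8):
    a=np.radians(f);d,r=15.5,68;print(f,round(a,3),round(d*np.cos(a)-r*np.sin(a)-d,1),round(d*np.sin(a)+r*np.cos(a)-r,1))
```

```text
t 2.7 tcp [0.6011 0.2981 0.3588] rot [ 1.7996e+02 -9.0000e-02 -1.1838e+02] -> dp [144.4  46.2 208.8] roll -0.4116 rows>= 4.1
t 2.7 tcp [0.6011 0.2981 0.3588] rot [ 1.7996e+02 -9.0000e-02 -1.1838e+02] -> dp [144.4  46.2 298.8] roll -0.4116 rows>= 5.4
8 0.14 -9.6 1.5
16 0.279 -19.3 1.6
24 0.419 -29.0 0.4
32 0.559 -38.4 -2.1
40 0.698 -47.3 -5.9
48 0.838 -55.7 -11.0
```

Emit:
send_rows(
  steps=[
    {"dp": [40,13,40],"roll": -0.12,"jaw": 0},
    {"dp": [80,26,80],"roll": -0.24,"jaw": 0},
    {"dp": [120,39,120],"roll": -0.36,"jaw": 0},
    {"dp": [144,46,170],"roll": -0.412,"jaw": 0},
    {"dp": [144,46,209],"roll": -0.412,"jaw": 0},
  ],
)

```text
time_s: 3.32
tcp_pos: [0.4894, 0.1867, 0.1503]
eef_rot: [180.0, 0.0, -94.7]
contact_force: [0.3, -0.4, -0.2]
gripper_width: 0.0002
gripper_force: 0.0
```

Emit:
send_rows(
  steps=[
    {"dp": [0,0,45],"roll": 0,"jaw": 0},
    {"dp": [0,0,90],"roll": 0,"jaw": 0},
    {"dp": [0,0,90],"roll": 0,"jaw": 0},
  ],
)

```text
time_s: 3.7
tcp_pos: [0.4891, 0.1866, 0.0588]
eef_rot: [179.7, -0.3, -94.7]
contact_force: [0.5, -0.6, 0.9]
gripper_width: 0.0005
gripper_force: 0.0
```

Run:
```python
from h import *
from plant import r
C=np.array([.5622,.2192]);u=lambda a:np.array([np.cos(np.radians(a)),np.sin(np.radians(a))])
p=C+.068*u(175.2)+.0155*u(265.2)
plan([*p,.06],-94.8);print(r.get_state()["gripper_width"])
```

```text
t 3.7 tcp [0.4891 0.1866 0.0588] rot [179.7   -0.29 -94.73] -> dp [-23.1  -2.1  -1.2] roll 0.0012 rows>= 0.4
0.0005148980928612514
```

Emit:
send_rows(
  steps=[
    {"dp": [-12,-2,-1],"roll": 0,"jaw": 0},
    {"dp": [-23,-2,-1],"roll": 0,"jaw": 0},
  ],
)

```text
time_s: 3.95
tcp_pos: [0.4964, 0.2129, 0.0646]
eef_rot: [-179.9, 0.1, -94.7]
contact_force: [0.2, -0.6, 1.0]
gripper_width: 0.0006
gripper_force: 0.6
```

Emit:
send_rows(
  steps=[
    {"dp": [-9.6,1.5,0],"roll": 0.14,"jaw": 0},
    {"dp": [-19.3,1.6,0],"roll": 0.279,"jaw": 0},
    {"dp": [-29,0.4,0],"roll": 0.419,"jaw": 0},
    {"dp": [-38.4,-2.1,0],"roll": 0.559,"jaw": 0},
    {"dp": [-47.3,-5.9,0],"roll": 0.698,"jaw": 0},
  ],
)

```text
time_s: 4.58
tcp_pos: [0.5057, 0.2591, 0.0643]
eef_rot: [-180.0, 0.1, -134.9]
contact_force: [1.7, -3.3, -0.6]
gripper_width: 0.0003
gripper_force: 1.6
```

Run:
```python
from h import *
from plant import r
C=np.array([.5622,.2192]);u=lambda a:np.array([np.cos(np.radians(a)),np.sin(np.radians(a))])
for th in (135.2,):
    p=C+.068*u(th)+.0155*u(th+90);plan([*p,.06],th+90)
c=r.capture("top");cv2.imwrite("pics/t1.png",c["image"])
tab,a,_=blob(c,(5,120,100),(20,255,255),(130,155,195,225));T=cast(c,tab,.031)[0,:2]-C;print(tab,a,np.hypot(*T),np.degrees(np.arctan2(T[1],T[0])))
```

```text
t 4.58 tcp [0.5057 0.2591 0.0643] rot [-1.7996e+02  1.1000e-01 -1.3491e+02] -> dp [ 4.  -0.2  4.3] roll -0.0019 rows>= 0.1
[176.5 175.7] 10 0.07298282408276398 -47.23452503352379
```

Emit:
send_rows(
  steps=[
    {"dp": [-9.6,1.5,1],"roll": 0.14,"jaw": 0},
    {"dp": [-19.3,1.6,2],"roll": 0.279,"jaw": 0},
    {"dp": [-29,0.4,3],"roll": 0.419,"jaw": 0},
    {"dp": [-38.4,-2.1,3],"roll": 0.559,"jaw": 0},
    {"dp": [-47.3,-5.9,3],"roll": 0.698,"jaw": 0},
  ],
)

```text
time_s: 5.25
tcp_pos: [0.5426, 0.2883, 0.0608]
eef_rot: [180.0, 0.0, -174.8]
contact_force: [-1.5, -0.9, 0.6]
gripper_width: 0.0005
gripper_force: 0.7
```

Emit:
send_rows(
  steps=[
    {"dp": [-9.6,1.5,0],"roll": 0.14,"jaw": 0},
    {"dp": [-16.9,1.6,0],"roll": 0.244,"jaw": 0},
    {"dp": [-24,1.1,0],"roll": 0.349,"jaw": 0},
    {"dp": [-29,0.4,0],"roll": 0.419,"jaw": 0},
  ],
)

```text
time_s: 5.75
tcp_pos: [0.5715, 0.2915, 0.0608]
eef_rot: [179.9, 0.0, 161.3]
contact_force: [-1.3, -1.0, -0.7]
gripper_width: 0.0002
gripper_force: 0.5
```

```bash
cat > look.py <<'E'
from h import *
from plant import r
import sys,pickle
C=np.array([.5622,.2192])
n=sys.argv[1]
c=r.capture("wrist");cv2.imwrite(f"pics/w_{n}.png",c["image"]);pickle.dump(c,open("wl.pkl","wb"))
c=r.capture("top")
for nm,lo,hi in(("tab",(8,120,100),(20,255,255)),("ptr",(0,120,60),(6,255,255))):
    try:
        b,a,_=blob(c,lo,hi,(130,155,205,225));T=cast(c,b,.031)[0,:2]-C;print(nm,b,a,np.hypot(*T).round(4),np.degrees(np.arctan2(T[1],T[0])).round(1))
    except ValueError: print(nm,"none")
o=cv2.resize(c["image"][160:220,130:210],None,fx=4,fy=4,interpolation=2);cv2.imwrite(f"pics/t_{n}.png",o)
s=r.get_state();print(s["time_s"],s["tcp_pos"].round(4),s["eef_rot"].round(1),s["contact_force"].round(1))
E
python3 look.py a
```

```text
tab [179.55555556 196.88888889] 9 0.0704 -109.4
ptr [184.73333333 203.        ] 15 0.0954 -117.5
5.85 [0.572  0.2916 0.0608] [1.799e+02 1.000e-01 1.614e+02] [-0.   0.6 -0.2]
```

```bash
cat > wl.py <<'E'
import pickle
from h import *
C=np.array([.5622,.2192]);c=pickle.load(open("wl.pkl","rb"))
u=lambda a:np.array([np.cos(np.radians(a)),np.sin(np.radians(a))])
pt=proj(c,[*(C+.1*u(-118.5)),.031],True)[0].astype(int);print(pt)
x0,y0,x1,y1=max(pt[0]-45,0),max(pt[1]-45,0),pt[0]+45,pt[1]+45
for nm,lo,hi in(("tab",(8,120,100),(20,255,255)),("ptr",(0,150,80),(6,255,255))):
    b,a,_=blob(c,lo,hi,(x0,y0,x1,y1));T=cast(c,b,.031,True)[0,:2]-C;print(nm,b,a,np.hypot(*T).round(4),np.degrees(np.arctan2(T[1],T[0])).round(2))
E
python3 wl.py
```

```text
[ 40 230]
tab [ 73.51351351 246.56756757] 111 0.0695 -113.93
ptr [ 57.5 231. ] 4 0.0831 -120.53
```

Emit:
send_rows(
  steps=[
    {"dp": [-3,0.6,0],"roll": 0.04,"jaw": 0},
    {"dp": [-6,1.1,0],"roll": 0.085,"jaw": 0},
    {"dp": [-8.4,1.4,0],"roll": 0.122,"jaw": 0},
    {"dp": [-8.4,1.4,0],"roll": 0.122,"jaw": 0},
  ],
)

```text
time_s: 6.35
tcp_pos: [0.5798, 0.2893, 0.0598]
eef_rot: [180.0, 0.0, 154.3]
contact_force: [-0.5, 0.7, 0.3]
gripper_width: 0.0006
gripper_force: 0.0
```

Emit:
send_rows(
  steps=[
    {"dp": [12,0,0],"roll": 0,"jaw": 0},
    {"dp": [20,0,-30],"roll": 0,"jaw": 0},
    {"dp": [20,0,-90],"roll": 0,"jaw": 0},
    {"dp": [0,6,-150],"roll": -0.18,"jaw": 0},
    {"dp": [-16,13,-210],"roll": -0.36,"jaw": 0},
  ],
)

```text
time_s: 6.98
tcp_pos: [0.5988, 0.2941, 0.2708]
eef_rot: [180.0, 0.0, 175.4]
contact_force: [0.9, 1.5, 0.0]
gripper_width: 0.0003
gripper_force: 0.0
```

Emit:
send_rows(
  steps=[
    {"dp": [0,0,-50],"roll": -0.18,"jaw": 0},
    {"dp": [0,0,-90],"roll": -0.36,"jaw": 0},
    {"dp": [0,0,-90],"roll": -0.54,"jaw": 0},
    {"dp": [0,0,-90],"roll": -0.72,"jaw": 0},
    {"dp": [0,0,-90],"roll": -0.9,"jaw": 0},
  ],
)

```text
time_s: 7.6
tcp_pos: [0.5985, 0.2943, 0.3585]
eef_rot: [180.0, -0.0, -133.1]
contact_force: [-0.3, -0.2, 1.3]
gripper_width: 0.0005
gripper_force: 0.0
```

Emit:
send_rows(
  steps=[
    {"dp": [0,0,0],"roll": -0.18,"jaw": 0},
    {"dp": [0,0,0],"roll": -0.27,"jaw": 0},
  ],
)

```text
time_s: 7.85
tcp_pos: [0.5986, 0.2944, 0.3584]
eef_rot: [180.0, -0.0, -117.7]
contact_force: [-0.7, 0.6, -0.3]
gripper_width: 0.0002
gripper_force: 0.0
```

```bash
python3 look.py b; python3 wl.py
```

```text
tab [178.28571429 199.        ] 7 0.0695 -116.2
ptr [184.92857143 202.85714286] 14 0.0958 -117.1
7.95 [0.5987 0.2943 0.3584] [ 180.    -0.  -117.9] [-0.1  0.6 -0.7]
[279  42]
tab [277.75510204  61.10204082] 49 0.0713 -116.69
ptr [278.73417722  43.56962025] 79 0.0979 -117.78
```

```bash
python3 -c "
import pickle;from h import *
c=pickle.load(open('wl.pkl','rb'));cv2.imwrite('pics/z.png',cv2.resize(c['image'][25:185,200:360],None,fx=3.5,fy=3.5,interpolation=2))
peg,a,_=blob(c,(0,0,0),(180,255,60),(255,120,300,185));print(peg,a)
C=np.array([.5622,.2192]);G=cast(c,peg,.075,True)[0,:2]-C;print(np.hypot(*G),np.degrees(np.arctan2(G[1],G[0])))"
```

```text
[278.59459459 157.25675676] 74
0.06441446262986905 62.467214663057725
```

View pics/z.png

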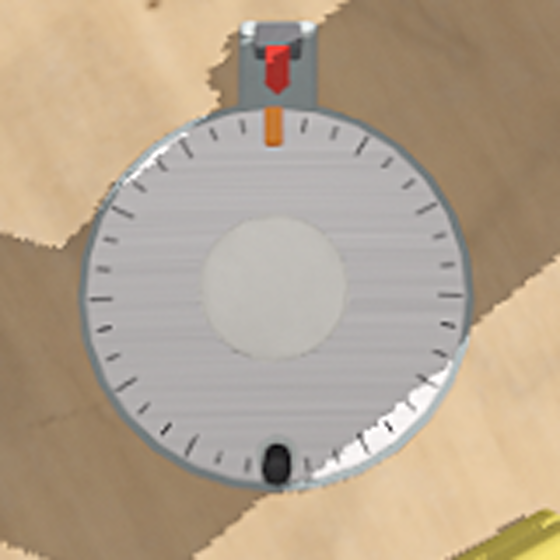

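The tab at (274,127) sits a little left of the pointer line at (277,68), about 1.3° short. I'll nudge it once more.

Emit:
send_rows(
  steps=[
    {"dp": [3,6,40],"roll": 0.17,"jaw": 0},
    {"dp": [6,12,80],"roll": 0.35,"jaw": 0},
    {"dp": [9,18,120],"roll": 0.53,"jaw": 0},
    {"dp": [11,24,160],"roll": 0.71,"jaw": 0},
    {"dp": [13,28,208],"roll": 0.89,"jaw": 0},
  ],
)

```text
time_s: 8.57
tcp_pos: [0.5682, 0.2961, 0.1501]
eef_rot: [180.0, 0.1, -169.5]
contact_force: [0.5, 0.3, -0.7]
gripper_width: 0.0003
gripper_force: 0.0
```

Emit:
send_rows(
  steps=[
    {"dp": [0,0,0],"roll": 0.18,"jaw": 0},
    {"dp": [0,0,0],"roll": 0.36,"jaw": 0},
    {"dp": [0,0,0],"roll": 0.54,"jaw": 0},
    {"dp": [0,0,0],"roll": 0.667,"jaw": 0},
    {"dp": [0,0,0],"roll": 0.667,"jaw": 0},
  ],
)

```text
time_s: 9.2
tcp_pos: [0.5682, 0.2958, 0.1506]
eef_rot: [-180.0, -0.0, 152.7]
contact_force: [0.1, 0.6, -0.6]
gripper_width: 0.0004
gripper_force: 0.0
```

Emit:
send_rows(
  steps=[
    {"dp": [0,0,45],"roll": 0,"jaw": 0},
    {"dp": [0,0,90],"roll": 0,"jaw": 0},
    {"dp": [0,0,90],"roll": 0,"jaw": 0},
  ],
)

```text
time_s: 9.57
tcp_pos: [0.5664, 0.294, 0.0574]
eef_rot: [-179.6, -0.2, 152.8]
contact_force: [0.1, -0.1, -0.0]
gripper_width: 0.0002
gripper_force: 0.0
```

```bash
python3 -c "
from h import *
plan([.5815,.2889,.06],152.9)"
```

```text
t 9.57 tcp [0.5664 0.294  0.0574] rot [-1.7963e+02 -1.5000e-01  1.5285e+02] -> dp [-15.8   2.4  -2.6] roll -0.0009 rows>= 0.3
```

Emit:
send_rows(
  steps=[
    {"dp": [-6,0,0],"roll": 0,"jaw": 0},
    {"dp": [-11,0,0],"roll": 0,"jaw": 0},
    {"dp": [-13.5,0,0],"roll": 0,"jaw": 0},
    {"dp": [-15,0,0],"roll": 0,"jaw": 0},
    {"dp": [-15,0,0],"roll": 0,"jaw": 0},
  ],
)

```text
time_s: 10.2
tcp_pos: [0.5821, 0.2887, 0.0609]
eef_rot: [180.0, 0.0, 152.8]
contact_force: [0.3, -0.3, 0.1]
gripper_width: 0.0005
gripper_force: 0.0
```

```bash
python3 look.py c
```

```text
tab [178.4 199.7] 10 0.071 -117.8
ptr [184.73333333 203.        ] 15 0.0954 -117.5
10.3 [0.5818 0.2887 0.0606] [-180.    -0.   152.8] [ 0.2 -0.7  0.4]
```

Emit:
send_rows(
  steps=[
    {"dp": [12,0,0],"roll": 0,"jaw": 0},
    {"dp": [20,0,-30],"roll": 0,"jaw": 0},
    {"dp": [20,0,-90],"roll": 0,"jaw": 0},
    {"dp": [0,6,-150],"roll": -0.18,"jaw": 0},
    {"dp": [-16,13,-210],"roll": -0.36,"jaw": 20},
  ],
)

```text
time_s: 10.92
tcp_pos: [0.6012, 0.2933, 0.2718]
eef_rot: [180.0, 0.0, 173.8]
contact_force: [0.3, 0.6, -1.4]
gripper_width: 0.0056
gripper_force: 0.0
```

Emit:
send_rows(
  steps=[
    {"dp": [0,0,-50],"roll": -0.18,"jaw": 40},
    {"dp": [0,0,-90],"roll": -0.36,"jaw": 60},
    {"dp": [0,0,-90],"roll": -0.54,"jaw": 80},
    {"dp": [0,0,-90],"roll": -0.72,"jaw": 100},
    {"dp": [0,0,-90],"roll": -0.9,"jaw": 100},
  ],
)

```text
time_s: 11.55
tcp_pos: [0.601, 0.2935, 0.3594]
eef_rot: [180.0, -0.0, -134.7]
contact_force: [0.8, -0.1, -0.3]
gripper_width: 0.0546
gripper_force: 0.0
```

Emit:
send_rows(
  steps=[
    {"dp": [0,0,0],"roll": -0.18,"jaw": 100},
    {"dp": [0,0,0],"roll": -0.29,"jaw": 100},
    {"dp": [0,0,0],"roll": -0.29,"jaw": 100},
  ],
)

```text
time_s: 11.92
tcp_pos: [0.6011, 0.2935, 0.3594]
eef_rot: [180.0, -0.0, -118.4]
contact_force: [-0.0, 0.6, -0.5]
gripper_width: 0.0846
gripper_force: 0.0
```

```bash
python3 look.py d; python3 wl.py;  python3 -c "
import pickle;from h import *
c=pickle.load(open('wl.pkl','rb'));cv2.imwrite('pics/z2.png',cv2.resize(c['image'][25:185,200:360],None,fx=3.5,fy=3.5,interpolation=2))
peg,a,_=blob(c,(0,0,0),(180,255,60),(255,120,300,185));print(peg,a)
C=np.array([.5622,.2192]);G=cast(c,peg,.075,True)[0,:2]-C;print(np.hypot(*G),np.degrees(np.arctan2(G[1],G[0])))
# scanner grasp target: yaw 85.4, origin 85 mm behind window
plan([.557,-.285,.34],-94.6)"
```

```text
tab [178.33333333 199.77777778] 9 0.0709 -118.0
ptr [184.92857143 202.85714286] 14 0.0958 -117.1
12.025 [0.6014 0.2934 0.3595] [ 180.    -0.  -118.5] [ 0.7 -0.4  0.6]
[279  42]
tab [280.0862069   60.32758621] 58 0.0722 -118.76
ptr [279.60526316  43.71052632] 76 0.0975 -118.26
[278.8        156.98666667] 75
0.06459010735611616 60.53429732064994
t 12.03 tcp [0.6014 0.2934 0.3595] rot [ 1.7999e+02 -1.0000e-02 -1.1855e+02] -> dp [ 529.2 -237.4   19.5] roll -0.418 rows>= 9.3
```

View pics/z2.png

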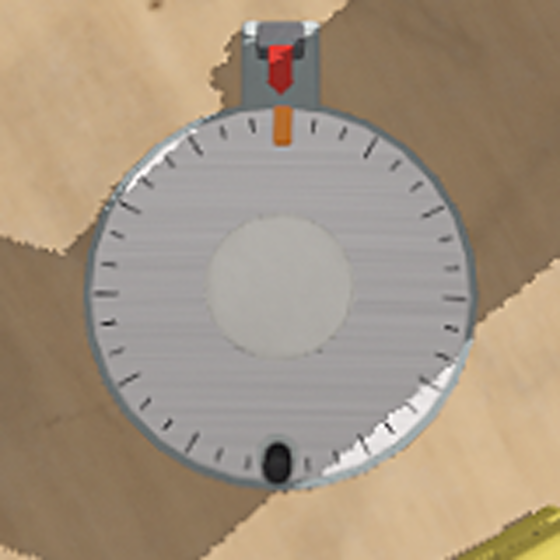

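Aligned to within about 0.7°. The tab is at (282,127), the pointer at (280,68) and the jar is untouched. Next, a closer look at the scanner.

Emit:
send_rows(
  steps=[
    {"dp": [50,-22,0],"roll": 0,"jaw": 100},
    {"dp": [105,-45,0],"roll": 0,"jaw": 100},
    {"dp": [160,-69,0],"roll": 0,"jaw": 100},
    {"dp": [215,-93,0],"roll": 0,"jaw": 100},
    {"dp": [265,-114,0],"roll": 0,"jaw": 100},
  ],
)

```text
time_s: 12.65
tcp_pos: [0.5753, 0.0039, 0.3599]
eef_rot: [-180.0, 0.0, -118.5]
contact_force: [0.4, 0.1, 1.1]
gripper_width: 0.0873
gripper_force: 0.0
```

Emit:
send_rows(
  steps=[
    {"dp": [50,-22,20],"roll": -0.1,"jaw": 100},
    {"dp": [100,-43,40],"roll": -0.22,"jaw": 100},
    {"dp": [150,-65,60],"roll": -0.34,"jaw": 100},
    {"dp": [190,-82,80],"roll": -0.418,"jaw": 100},
    {"dp": [204,-88,99],"roll": -0.418,"jaw": 100},
  ],
)

```text
time_s: 13.28
tcp_pos: [0.5555, -0.2177, 0.2598]
eef_rot: [180.0, -0.0, -94.7]
contact_force: [-0.5, 0.6, -0.9]
gripper_width: 0.0875
gripper_force: 0.0
```

Emit:
send_rows(
  steps=[
    {"dp": [0,0,0],"roll": 0,"jaw": 100},
  ],
)

```text
time_s: 13.4
tcp_pos: [0.555, -0.2164, 0.2589]
eef_rot: [179.8, 0.0, -94.7]
contact_force: [0.3, 0.3, 0.8]
gripper_width: 0.0877
gripper_force: 0.0
```

```bash
python3 -c "
import pickle;from h import *
from plant import r
c=r.capture('wrist');pickle.dump(c,open('w3.pkl','wb'));s=r.get_state();print(s['time_s'],s['tcp_pos'],s['eef_rot'])
X=proj(c,[[.555,-.287,.06]],True)[0];print(X)
x0=int(X[0]-80);y0=max(int(X[1]-110),0);print(x0,y0)
cv2.imwrite('pics/s3.png',cv2.resize(c['image'][y0:y0+200,x0:x0+160],None,fx=3,fy=3,interpolation=2))"
```

```text
13.45 [ 0.55587681 -0.21581008  0.26022266] [ 1.79927047e+02 -5.92349674e-03 -9.46164330e+01]
[274.17564056 117.64969762]
194 7
```

View pics/s3.png

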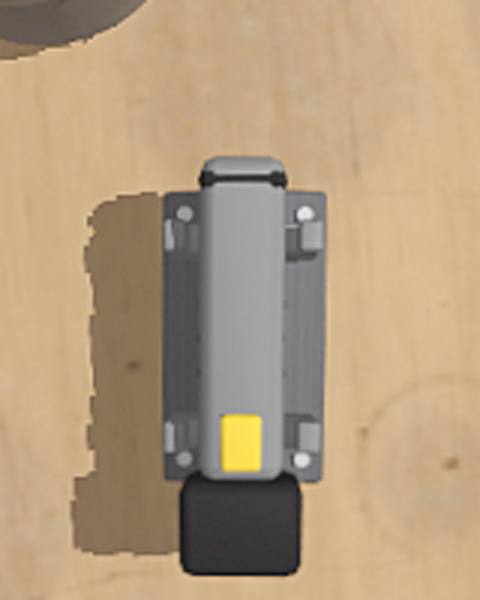

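The scanner is nearly aligned with the image vertical. Its head front is at (241,573), its rear at (243,158), and the plate corners are (163,192), (327,192), (325,481) and (163,481).

```bash
python3 -c "
import pickle;from h import *
c=pickle.load(open('w3.pkl','rb'));g=lambda p:(194+p[0]/3,7+p[1]/3)
K=lambda p,z:cast(c,g(p),z,True)[0,:2]
pl=np.array([K(p,.006) for p in((163,192),(327,192),(325,481),(163,481))]);print('plate',pl.mean(0),np.linalg.norm(np.diff(pl,axis=0),axis=1))
e=(pl[2]+pl[3]-pl[0]-pl[1]);print('yaw',np.degrees(np.arctan2(e[1],e[0])))
F=K((241,573),.062);H=K((241,476),.066);B=K((243,164),.06);print(F,H,B,np.linalg.norm(F-B))
for a,b in((B,F),(K((243,200),.066),H)):
  e=b-a;print(np.degrees(np.arctan2(e[1],e[0])))
a=np.radians(85.3);u=np.array([np.cos(a),np.sin(a)]);print('origin',F-.085*u,H-.05*u,B+.065*u)
y,_,_=blob(c,(22,120,100),(35,255,255),(230,120,320,190));print('trig',cast(c,y,.068,True))
"
```

```text
plate [ 0.55450909 -0.2857362 ] [0.06589858 0.11880608 0.06673009]
yaw 85.05133091148535
[ 0.56208958 -0.20130272] [ 0.55895541 -0.23697327] [ 0.54924692 -0.34651551] 0.14577958995698895
84.94589312378766
84.8240581077409
origin [ 0.55512481 -0.28601689] [ 0.55485849 -0.28680514] [ 0.55457292 -0.28173408]
trig [[ 0.5582561 -0.2494604  0.068    ]]
```

Emit:
send_rows(
  steps=[
    {"dp": [35,-2.3,40],"roll": 0.007,"jaw": 100},
    {"dp": [70,-4.6,80],"roll": 0.007,"jaw": 100},
    {"dp": [70,-4.6,130],"roll": 0.007,"jaw": 100},
    {"dp": [70,-4.6,130],"roll": 0.007,"jaw": 100},
  ],
)

```text
time_s: 13.95
tcp_pos: [0.5536, -0.2845, 0.128]
eef_rot: [179.6, 0.1, -94.9]
contact_force: [0.6, 0.2, 1.0]
gripper_width: 0.0874
gripper_force: 0.0
```

```bash
python3 -c "
from h import *
plan([.5548,-.286,.045],-95.)"
```

```text
t 13.95 tcp [ 0.5536 -0.2845  0.128 ] rot [ 1.7964e+02  6.0000e-02 -9.4920e+01] -> dp [ 1.4 -1.3 83. ] roll 0.0015 rows>= 1.3
```

Emit:
send_rows(
  steps=[
    {"dp": [0,0,40],"roll": 0,"jaw": 100},
    {"dp": [0,0,70],"roll": 0,"jaw": 100},
    {"dp": [0,0,85],"roll": 0,"jaw": 100},
    {"dp": [0,0,85],"roll": 0,"jaw": 100},
    {"dp": [0,0,85],"roll": 0,"jaw": 70},
  ],
  newtons=25,
)

```text
time_s: 14.58
tcp_pos: [0.5568, -0.2858, 0.0476]
eef_rot: [-179.8, -0.0, -94.8]
contact_force: [0.1, -0.3, 0.5]
gripper_width: 0.0822
gripper_force: 0.0
```

Emit:
send_rows(
  steps=[
    {"dp": [0,0,0],"roll": 0,"jaw": 45},
    {"dp": [0,0,0],"roll": 0,"jaw": 40},
    {"dp": [0,0,0],"roll": 0,"jaw": 36},
    {"dp": [0,0,0],"roll": 0,"jaw": 20},
    {"dp": [0,0,0],"roll": 0,"jaw": 20},
  ],
)

```text
time_s: 15.2
tcp_pos: [0.5554, -0.2857, 0.0456]
eef_rot: [180.0, -0.0, -94.9]
contact_force: [0.0, -0.3, 0.0]
gripper_width: 0.0331
gripper_force: 0.0
```

```bash
python3 -c "
from plant import r
s=r.get_state();print(s)"
```

```text
{'time_s': 15.2, 'joints': array([-9.33929251e+00,  2.63528837e+01, -1.87283574e+01,  1.47475833e-03,
       -4.49260957e+01,  4.46612448e+00]), 'qd': array([-0.0851791 , -0.00159634, -0.03506647, -0.00624232, -0.03529231,
       -0.07574038]), 'joint_torque': array([-3.01065738e-03, -5.86773348e+01,  2.20639211e+01,  5.25231779e+00,
        4.11672075e-02, -2.72851248e-04]), 'tcp_pos': array([ 0.55535088, -0.28571653,  0.04556328]), 'eef_rot': array([ 1.79992604e+02, -4.66854062e-04, -9.48721238e+01]), 'contact_force': array([ 0.00872913, -0.30660303,  0.02176586]), 'moment': array([0.06169436, 0.08735476, 0.00324414]), 'gripper_force': 0.0, 'gripper_width': 0.03314156517764171}
```

Emit:
send_rows(
  steps=[
    {"dp": [0,0,0],"roll": 0,"jaw": 20},
    {"dp": [0,0,0],"roll": 0,"jaw": 20},
    {"dp": [0,0,0],"roll": 0,"jaw": 20},
    {"dp": [0,0,0],"roll": 0,"jaw": 20},
  ],
)

```text
time_s: 15.7
tcp_pos: [0.5554, -0.2857, 0.0456]
eef_rot: [180.0, 0.0, -94.9]
contact_force: [-0.1, 0.2, -0.4]
gripper_width: 0.0298
gripper_force: 25.0
```

Emit:
send_rows(
  steps=[
    {"dp": [0,0,-10],"roll": 0,"jaw": 20},
    {"dp": [0,0,-30],"roll": 0,"jaw": 20},
    {"dp": [0,0,-60],"roll": 0,"jaw": 20},
    {"dp": [0,0,-95],"roll": 0,"jaw": 20},
    {"dp": [0,0,-95],"roll": 0,"jaw": 20},
  ],
)

```text
time_s: 16.32
tcp_pos: [0.5573, -0.2862, 0.1446]
eef_rot: [-179.6, -0.1, -94.8]
contact_force: [0.5, 0.0, -2.1]
gripper_width: 0.0298
gripper_force: 25.0
```

Run:
```python
from h import *
from plant import r
import pickle
s=r.get_state();print(s["gripper_width"],s["gripper_force"],s["moment"])
C=np.array([.5622,.2192]);u=np.array([np.cos(np.radians(61.5)),np.sin(np.radians(61.5))])
p=C-.170*u;print(p)
plan([*p,.14],61.5-180);plan([*p,.056],61.5-180)
c=r.capture("wrist");pickle.dump(c,open("w4.pkl","wb"))
```

```text
0.029824859267177636 24.987425208091736 [-0.0044276   0.06710419  0.04482277]
[0.48108301 0.06980109]
t 16.32 tcp [ 0.5573 -0.2862  0.1446] rot [-1.7965e+02 -7.0000e-02 -9.4840e+01] -> dp [-348.3  106.     4.6] roll 0.413 rows>= 5.8
t 16.32 tcp [ 0.5573 -0.2862  0.1446] rot [-1.7965e+02 -7.0000e-02 -9.4840e+01] -> dp [-348.3  106.    88.6] roll 0.413 rows>= 6.0
```

Emit:
send_rows(
  steps=[
    {"dp": [-40,12,0],"roll": 0,"jaw": 20},
    {"dp": [-95,28,0],"roll": 0,"jaw": 20},
    {"dp": [-150,45,0],"roll": 0,"jaw": 20},
    {"dp": [-210,63,0],"roll": 0,"jaw": 20},
    {"dp": [-260,78,0],"roll": 0,"jaw": 20},
  ],
)

```text
time_s: 17.0
tcp_pos: [0.4984, -0.0183, 0.14]
eef_rot: [179.9, -0.0, -94.9]
contact_force: [1.6, 0.6, -1.5]
gripper_width: 0.0295
gripper_force: 25.0
```

Emit:
send_rows(
  steps=[
    {"dp": [-35,10,0],"roll": 0.1,"jaw": 20},
    {"dp": [-65,19,0],"roll": 0.22,"jaw": 20},
    {"dp": [-88,26,0],"roll": 0.33,"jaw": 20},
    {"dp": [-88,26,0],"roll": 0.412,"jaw": 20},
    {"dp": [-88,26,0],"roll": 0.412,"jaw": 20},
  ],
)

```text
time_s: 17.62
tcp_pos: [0.4806, 0.0699, 0.1399]
eef_rot: [179.9, -0.1, -118.4]
contact_force: [0.6, -0.2, -1.6]
gripper_width: 0.0298
gripper_force: 25.0
```

Emit:
send_rows(
  steps=[
    {"dp": [0,0,20],"roll": 0,"jaw": 20},
    {"dp": [0,0,45],"roll": 0,"jaw": 20},
    {"dp": [0,0,65],"roll": 0,"jaw": 20},
    {"dp": [0,0,65],"roll": 0,"jaw": 20},
    {"dp": [0,0,65],"roll": 0,"jaw": 20},
  ],
)

```text
time_s: 18.25
tcp_pos: [0.4816, 0.0698, 0.0761]
eef_rot: [-180.0, 0.0, -118.4]
contact_force: [0.5, 0.3, -0.9]
gripper_width: 0.0301
gripper_force: 25.0
```

Run:
```python
from h import *
from plant import r
plan([.4811,.0698,.0566],-118.5)
c=r.capture("top");c2=r.capture("wrist");o=np.zeros((420,740,3),np.uint8)
o[:360,:480]=cv2.resize(c["image"][150:240,130:250],None,fx=4,fy=4,interpolation=2)
o[:,480:740]=c2["image"][:,150:410];cv2.imwrite("pics/scan.png",o)
```

```text
t 18.25 tcp [0.4816 0.0698 0.0761] rot [-179.99    0.   -118.44] -> dp [ 0.2  0.5 19.5] roll 0.0011 rows>= 0.3
```

View pics/scan.png

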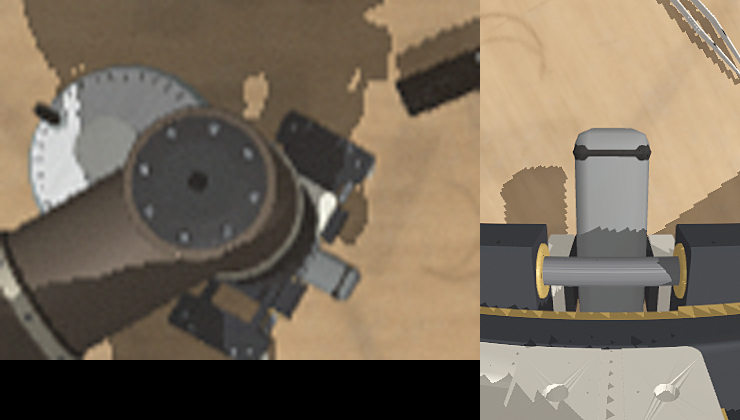

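The wrist view shows the scanner held straight and centred in the jaws, with its rear at (612,150). I'll lower it the last 19.5 mm and hold.

Emit:
send_rows(
  steps=[
    {"dp": [0,0.5,8],"roll": 0,"jaw": 20},
    {"dp": [0,0.5,15],"roll": 0,"jaw": 20},
    {"dp": [0,0.5,19.5],"roll": 0,"jaw": 20},
    {"dp": [0,0.5,19.5],"roll": 0,"jaw": 20},
    {"dp": [0,0.5,19.5],"roll": 0,"jaw": 20},
  ],
)

```text
time_s: 18.98
tcp_pos: [0.481, 0.0701, 0.0561]
eef_rot: [-180.0, -0.0, -118.5]
contact_force: [-1.0, -0.7, -1.4]
gripper_width: 0.0303
gripper_force: 25.0
```

Emit:
send_rows(
  steps=[
    {"dp": [0,0,0],"roll": 0,"jaw": 20},
    {"dp": [0,0,0],"roll": 0,"jaw": 20},
    {"dp": [0,0,0],"roll": 0,"jaw": 20},
    {"dp": [0,0,0],"roll": 0,"jaw": 20},
    {"dp": [0,0,0],"roll": 0,"jaw": 20},
  ],
)

```text
time_s: 19.6
tcp_pos: [0.4809, 0.0701, 0.0561]
eef_rot: [-180.0, 0.0, -118.5]
contact_force: [0.3, 0.8, -1.1]
gripper_width: 0.0298
gripper_force: 25.0
```

Run:
```python
from h import *
from plant import r
plan([.4811,.0698,.0566],-118.5)
c=r.capture("wrist")
# rear end of handle: top-edge pixel row vs expectation for level scanner
u=np.array([np.cos(np.radians(61.5)),np.sin(np.radians(61.5))]);p=np.array([.4811,.0698])-.065*u
print(proj(c,[[*p,.077],[*p,.061],[*p,.072]],True))
g=cv2.cvtColor(c["image"],6);print(g[110:165:1,278].tolist())
```

```text
t 19.6 tcp [0.4809 0.0701 0.0561] rot [-180.      0.   -118.48] -> dp [ 0.2 -0.3 -0.5] roll 0.0004 rows>= 0.0
[[279.12890738 127.79834836]
 [279.32552723 126.90826009]
 [279.19559175 127.49642263]]
[188, 189, 188, 189, 189, 189, 189, 188, 187, 186, 186, 186, 184, 184, 183, 185, 187, 176, 118, 118, 129, 135, 142, 149, 151, 150, 152, 154, 155, 155, 156, 156, 158, 159, 161, 161, 162, 162, 163, 133, 50, 59, 62, 58, 52, 40, 124, 170, 162, 160, 160, 160, 160, 161, 160]
```

Emit:
send_rows(
  steps=[
    {"dp": [0,0,0],"roll": 0,"jaw": 20},
    {"dp": [0,0,0],"roll": 0,"jaw": 20},
    {"dp": [0,0,0],"roll": 0,"jaw": 20},
    {"dp": [0,0,0],"roll": 0,"jaw": 20},
    {"dp": [0,0,0],"roll": 0,"jaw": 20},
  ],
)

```text
time_s: 20.27
tcp_pos: [0.4809, 0.0701, 0.0561]
eef_rot: [-180.0, 0.0, -118.5]
contact_force: [0.2, 0.1, -1.5]
gripper_width: 0.0303
gripper_force: 25.0
```

Emit:
send_rows(
  steps=[
    {"dp": [0,0,0],"roll": 0,"jaw": 20},
    {"dp": [0,0,0],"roll": 0,"jaw": 20},
    {"dp": [0,0,0],"roll": 0,"jaw": 20},
    {"dp": [0,0,0],"roll": 0,"jaw": 20},
    {"dp": [0,0,0],"roll": 0,"jaw": 20},
  ],
)

```text
time_s: 20.9
tcp_pos: [0.4809, 0.0701, 0.0561]
eef_rot: [180.0, -0.0, -118.5]
contact_force: [-0.2, -0.4, -1.2]
gripper_width: 0.0298
gripper_force: 25.0
```

Emit:
send_rows(
  steps=[
    {"dp": [0,0,0],"roll": 0,"jaw": 20},
    {"dp": [0,0,0],"roll": 0,"jaw": 20},
    {"dp": [0,0,0],"roll": 0,"jaw": 20},
    {"dp": [0,0,0],"roll": 0,"jaw": 20},
    {"dp": [0,0,0],"roll": 0,"jaw": 20},
  ],
)

```text
time_s: 21.52
tcp_pos: [0.4809, 0.0701, 0.0561]
eef_rot: [-180.0, -0.0, -118.5]
contact_force: [-1.2, 0.6, -1.5]
gripper_width: 0.0298
gripper_force: 25.0
```

Emit:
send_rows(
  steps=[
    {"dp": [0,0,0],"roll": 0,"jaw": 20},
    {"dp": [0,0,0],"roll": 0,"jaw": 20},
    {"dp": [0,0,0],"roll": 0,"jaw": 20},
    {"dp": [0,0,0],"roll": 0,"jaw": 20},
    {"dp": [0,0,0],"roll": 0,"jaw": 20},
  ],
)

```text
time_s: 22.15
tcp_pos: [0.4809, 0.0701, 0.0561]
eef_rot: [180.0, -0.0, -118.5]
contact_force: [0.2, -0.4, -1.4]
gripper_width: 0.0296
gripper_force: 25.0
```

Emit:
send_rows(
  steps=[
    {"dp": [0,0,-15],"roll": 0,"jaw": 20},
    {"dp": [0,0,-40],"roll": 0,"jaw": 20},
    {"dp": [0,0,-84.5],"roll": 0,"jaw": 20},
    {"dp": [20,0,-84.5],"roll": 0,"jaw": 20},
    {"dp": [20,0,-84.5],"roll": 0,"jaw": 20},
  ],
)

```text
time_s: 22.78
tcp_pos: [0.4701, 0.0515, 0.1404]
eef_rot: [180.0, 0.0, -118.5]
contact_force: [0.2, 0.2, -1.5]
gripper_width: 0.0302
gripper_force: 25.0
```

Emit:
send_rows(
  steps=[
    {"dp": [0,0,0],"roll": -0.1,"jaw": 20},
    {"dp": [0,0,0],"roll": -0.25,"jaw": 20},
    {"dp": [0,0,0],"roll": -0.37,"jaw": 20},
    {"dp": [0,0,0],"roll": -0.412,"jaw": 20},
    {"dp": [0,0,0],"roll": -0.412,"jaw": 20},
  ],
)

```text
time_s: 23.4
tcp_pos: [0.4709, 0.0523, 0.1396]
eef_rot: [179.9, -0.0, -94.9]
contact_force: [0.6, -0.7, -0.1]
gripper_width: 0.0298
gripper_force: 25.0
```

```bash
python3 -c "
from h import *
plan([.5554,-.2857,.1406],-94.9)"
```

```text
t 23.4 tcp [0.4709 0.0523 0.1396] rot [ 1.7992e+02 -5.0000e-02 -9.4910e+01] -> dp [ 329.6 -113.1   -1. ] roll -0.0001 rows>= 5.6
```

Emit:
send_rows(
  steps=[
    {"dp": [45,-15,-1],"roll": 0,"jaw": 20},
    {"dp": [100,-34,-1],"roll": 0,"jaw": 20},
    {"dp": [155,-53,-1],"roll": 0,"jaw": 20},
    {"dp": [210,-72,-1],"roll": 0,"jaw": 20},
    {"dp": [260,-89,-1],"roll": 0,"jaw": 20},
  ],
)

```text
time_s: 24.02
tcp_pos: [0.538, -0.2161, 0.1408]
eef_rot: [179.9, -0.0, -95.0]
contact_force: [-0.5, 1.3, -1.4]
gripper_width: 0.0302
gripper_force: 25.0
```

Emit:
send_rows(
  steps=[
    {"dp": [45,-16,0],"roll": 0,"jaw": 20},
    {"dp": [69.5,-24,0],"roll": 0,"jaw": 20},
    {"dp": [69.5,-24,0],"roll": 0,"jaw": 20},
    {"dp": [69.5,-24,0],"roll": 0,"jaw": 20},
    {"dp": [69.5,-24,0],"roll": 0,"jaw": 20},
  ],
)

```text
time_s: 24.65
tcp_pos: [0.5558, -0.2845, 0.1416]
eef_rot: [180.0, 0.0, -94.8]
contact_force: [-0.2, 0.1, -0.6]
gripper_width: 0.0299
gripper_force: 25.0
```

```bash
python3 -c "
from h import *
plan([.5554,-.2857,.0456],-94.9)"
```

```text
t 24.65 tcp [ 0.5558 -0.2845  0.1416] rot [ 1.7999e+02  1.0000e-02 -9.4830e+01] -> dp [ 1.3  0.3 96. ] roll 0.0012 rows>= 1.5
```

Descend to just above seating, settle, then seat.

Emit:
send_rows(
  steps=[
    {"dp": [1.3,0.3,35],"roll": 0.001,"jaw": 20},
    {"dp": [1.3,0.3,65],"roll": 0.001,"jaw": 20},
    {"dp": [1.3,0.3,85],"roll": 0.001,"jaw": 20},
    {"dp": [1.3,0.3,91],"roll": 0.001,"jaw": 20},
    {"dp": [1.3,0.3,91],"roll": 0.001,"jaw": 20},
  ],
)

```text
time_s: 25.28
tcp_pos: [0.5558, -0.2862, 0.0509]
eef_rot: [-180.0, -0.0, -94.9]
contact_force: [0.3, 0.3, 0.3]
gripper_width: 0.0298
gripper_force: 25.0
```

Emit:
send_rows(
  steps=[
    {"dp": [0,0,2.5],"roll": 0,"jaw": 20},
    {"dp": [0,0,4.5],"roll": 0,"jaw": 20},
    {"dp": [0,0,4.5],"roll": 0,"jaw": 20},
    {"dp": [0,0,4.5],"roll": 0,"jaw": 20},
  ],
)

```text
time_s: 25.78
tcp_pos: [0.5556, -0.2867, 0.0463]
eef_rot: [-180.0, -0.0, -94.9]
contact_force: [0.6, 0.3, -1.9]
gripper_width: 0.0298
gripper_force: 25.0
```

```bash
python3 -c "
from h import *
plan([.5554,-.2857,.0456],-94.9)"
```

```text
t 25.77 tcp [ 0.5556 -0.2867  0.0463] rot [-179.98   -0.    -94.93] -> dp [-1.   0.3  0.7] roll -0.0006 rows>= 0.0
```

Emit:
send_rows(
  steps=[
    {"dp": [-1,0.2,0.4],"roll": 0,"jaw": 20},
    {"dp": [-1,0.2,0.8],"roll": 0,"jaw": 20},
    {"dp": [-1,0.2,0.8],"roll": 0,"jaw": 20},
    {"dp": [-1,0.2,0.8],"roll": 0,"jaw": 40},
    {"dp": [-1,0.2,0.8],"roll": 0,"jaw": 60},
  ],
)

```text
time_s: 26.4
tcp_pos: [0.5555, -0.2857, 0.0453]
eef_rot: [-180.0, -0.0, -94.9]
contact_force: [-0.4, 0.8, -0.6]
gripper_width: 0.0405
gripper_force: 0.0
```

Emit:
send_rows(
  steps=[
    {"dp": [0,0,0],"roll": 0,"jaw": 75},
    {"dp": [0,0,0],"roll": 0,"jaw": 90},
    {"dp": [0,0,0],"roll": 0,"jaw": 90},
    {"dp": [0,0,0],"roll": 0,"jaw": 90},
    {"dp": [0,0,0],"roll": 0,"jaw": 90},
  ],
)

```text
time_s: 27.02
tcp_pos: [0.5554, -0.2856, 0.0453]
eef_rot: [180.0, -0.0, -94.9]
contact_force: [0.2, -0.0, -0.2]
gripper_width: 0.0786
gripper_force: 0.0
```

Emit:
send_rows(
  steps=[
    {"dp": [0,0,-30],"roll": 0,"jaw": 90},
    {"dp": [0,0,-85],"roll": 0,"jaw": 90},
    {"dp": [-30,2,-140],"roll": 0,"jaw": 90},
    {"dp": [-65,4.6,-185],"roll": -0.004,"jaw": 90},
    {"dp": [-70,4.6,-215],"roll": -0.007,"jaw": 90},
  ],
)

```text
time_s: 27.65
tcp_pos: [0.5573, -0.214, 0.2634]
eef_rot: [-179.8, 0.0, -94.4]
contact_force: [0.7, 0.2, -0.7]
gripper_width: 0.0791
gripper_force: 0.0
```

Emit:
send_rows(
  steps=[
    {"dp": [0,0,0],"roll": 0,"jaw": 90},
    {"dp": [0,0,0],"roll": 0,"jaw": 90},
    {"dp": [0,0,0],"roll": 0,"jaw": 90},
  ],
)

```text
time_s: 28.02
tcp_pos: [0.5562, -0.2156, 0.2589]
eef_rot: [179.9, 0.0, -94.6]
contact_force: [0.3, 0.2, -1.0]
gripper_width: 0.0789
gripper_force: 0.0
```

```bash
python3 look.py e; python3 -c "
import pickle;from h import *
a=pickle.load(open('w3.pkl','rb'))['image'];c=pickle.load(open('wl.pkl','rb'))
o=np.hstack([a[7:207,194:354],c['image'][7:207,194:354]]);cv2.imwrite('pics/cmp.png',cv2.resize(o,None,fx=2.4,fy=2.4,interpolation=2))
print(cast(c,blob(c,(22,120,100),(35,255,255),(230,120,320,190))[0],.068,True))"
```

```text
tab [178.         199.83333333] 6 0.07 -118.6
ptr none
28.125 [ 0.5564 -0.2158  0.2592] [179.9   0.  -94.6] [0.8 1.2 0.2]
[[ 0.55763102 -0.24897206  0.068     ]]
```

View pics/cmp.png

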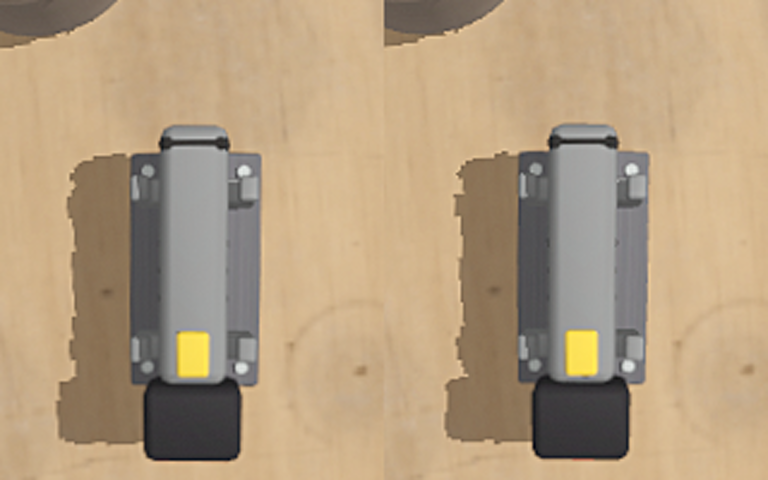

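The before and after views match: the scanner is back in its saddles, with the trigger at (193,354) before and (581,353)−384 after. The disc is unchanged, so I'm handing in.

```bash
python3 -c "
from plant import r
print(r.close_job())"
```

```text
the job is handed in; nothing more can be done
None
```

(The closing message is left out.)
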